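# Fit the filter cartridge and tighten the water-filter block

## Task

Take the filter cartridge (the tube with the wide flat head) out of the wooden rack, seat it upright and fully down in the open port of the water-filter block, and let go of it. Then turn the large wing bolt clockwise fully home against its stop, and only after that turn both small wing bolts clockwise fully home, in either order. Leave the cartridge seated and do not disturb the other tubes or the kitchen things standing about.

Things in the scene. Friction and masses are not known exactly. Their poses are not given: they have to be found in the camera images.
- housing: fixed water-filter block: grey metal, 170 (its x) x 230 (its y) x 45 mm high, foot rim 178 x 238 mm; two low pipe stubs stick out 50 mm at its +x face. Origin: centre of its underside; z up. On its top, in its x, y: port at (-45, 0) mm, large wing bolt at (35, 0), small ones at (-35, 78) and (-35, -78); only bolts and 16 mm high stop lugs stand above it. Left or right of the robot, yaw up to 0.5
- port (a point): centre of the port's mouth on the block's top face (45 mm above the worktop): a round upright blind hole 26 mm wide and 34 mm deep with a 2 mm chamfer; axes as the block's
- rack: fixed wooden rack 70 (its x) x 190 (its y) x 45 mm high with three upright holes 26 mm wide, 35 mm deep, in a row along its y at -62, 0 and 62 mm; one tube in each, which one is where varies. Origin: centre of its underside; z up
- cartridge: filter cartridge, loose, white plastic, 40 to 85 g: 24 mm round tube 70 mm long with chamfered foot, then a flat cylindrical head 30 mm across, 30 mm tall (100 mm in all): grip the head. Origin: centre of its underside; z along it, up. In the rack its underside is 10 mm above the worktop; fully seated in the port 11 mm above it, its top then 66 mm above the block's top
- big_bolt (a joint): turn of the large wing bolt, rad: tightens clockwise seen from above, from 0 to a hard stop at 2.0 (fully home). Starts between 0.3 and 1.2. Rubs with about 0.06 N m and stays where left; it turns but does not rise or sink. The wing stands 2.0 minus this value counter-clockwise (from above) of the block's x axis
- big_bolt_grip (a point): point on the large bolt's axis at grip height, 30 mm above the block's top. Steel bar wing 56 mm long along this point's x, 14 mm thick along its y, 6 to 40 mm above the block's top, over a disc 36 mm across, 6 mm high. A black dot on top marks its -x end. The point turns with the wing; z up. Fully home the wing lies along the block's x, dot at the block's -x side beside a small dark lug
- bolt_a (a joint): turn of the small wing bolt at the block's +y side: same as big_bolt (0 to stop 2.0, clockwise tightens, starts between 0.3 and 1.2)
- bolt_a_grip (a point): as big_bolt_grip, for this small bolt: wing 40 mm long, 12 mm thick, same heights, over a disc 26 mm across; dot 14 mm from the axis
- bolt_b (a joint): turn of the small wing bolt at the block's -y side: same as bolt_a
- bolt_b_grip (a point): as bolt_a_grip, for the small bolt at the block's -y side
- dome_tube: bystander in the rack: same 24 mm white tube, but with a domed top, 82 mm tall in all. Origin: centre of its underside
- neck_tube: bystander in the rack: same 24 mm white tube, with a thin 12 mm neck on top, 98 mm tall in all. Origin: centre of its underside
- oil_bottle: bystander: green glass bottle 62 mm across, 200 mm tall, beyond the block (130 mm or more from any bolt's axis to its own). Origin: centre of its underside
- mug: bystander: white mug 80 mm across, 90 mm tall, handle at its +y, beyond the rack. Origin: centre of its underside
- spice_jar: bystander: amber jar 44 mm across, 85 mm tall, on the robot's side of the rack. Origin: centre of its underside
- shaker: bystander: white shaker 42 mm across, 68 mm tall, close to the +y side of the block. Origin: centre of its underside
- spoon: bystander: wooden spoon 170 mm long, under 30 mm high, lying in the middle between block and rack. Origin: under its middle; x along it
Not all that is in view belongs to the job. Leave any blue or pink look-alike of the cartridge alone.

How it is judged:
By the outcome, as a careful person would: the job done as asked, in the order asked, and still so for the second after the job is handed in, with the robot touching nothing.
It also fails if it takes over 70 s, if anything falls off the work surface, if the arm or the gripper's body presses on something with over 40 N, if the wrist force passes 120 N, or if a joint passes its speed limit or range.

## Robot

A 7-joint arm with a two-finger parallel gripper is mounted at the origin on the work surface. World frame = base frame: x ahead of the robot, y to its left, z up, the work surface at z = 0. Lengths are in m, angles in degrees, forces in N, time in s.
With the tool pointing down it reaches from about 0.425 to 0.875 m from the base axis. Payload 4.7 kg.
Tool frame: the origin (TCP) lies at the very end of the fingers, on their centre line; the grasp point (between the pads) lies 19 mm behind it; z points along the fingers, y is the line along which they close (so a half turn about z gives the same grasp; the last joint's range is limited). The gripper opens to 87 mm and grips with 3 to 60 N. Pads are 19 mm wide; open, the fingers measure 117 mm over their backs; the gripper's body (75 mm by 190 mm) begins 51 mm behind the grasp point.
Start: joints at [74.146, 18.392, -4.016, 83.108, 1.295, 78.541, -3.26], TCP at [0.186, -0.623, 0.223] pointing down, gripper open.
Joint ranges: [-163.93, 163.93], [-17.29, 119.83], [-79.2, 71.16], [3.27, 140.29], [-89.18, 269.18], [5.43, 117.66], [-154.24, 154.24]. Speed limits (degrees/s): [147.25, 147.25, 180, 180, 180, 180, 180].

## Interface

Orientations are given as [roll, pitch, yaw] about the fixed x, y, z axes, in that order (R = Rz(yaw) Ry(pitch) Rx(roll)).
In Python, from cell import get_obs, eyes, env gives the robot as it stands.
- The arm moves only by the tool servo_tool, never from a script. Its argument "series" is a list that holds one entry, the list of rows, each a list of 7 numbers: the shift along the tool's x, y, z in units of 300 mm (1.0 is 300 mm), then the turn, a rotation vector about the tool's x, y, z in units of pi rad (1.0 is pi rad), then the opening, from 0 (shut) to 1 (fully open). In form: [[[tx, ty, tz, wx, wy, wz, gripper], ...]]. A call has 1 to 12 rows; each row is the pose to reach, as a shift and turn from the pose commanded when the call began, along the tool's axes at that moment, turning the shorter way round; what a row does not reach only later rows make up. A row lasts 1/12 s, in which the tool goes at most 41.7 mm and 7.16 degrees, less where a joint would pass 70% of its speed; a pose out of reach is approached as far as the arm can. A call with a number of a shift or a turn outside -1 to 1 is refused whole. A call with a gripper value outside its range is refused whole. The fingers move at their own pace and stop on an object; "grip_force" is the grip in N (left out, the last holds). Time passes only in rows, so rows that repeat a pose let the fingers close. It gives the time, the measured TCP pose, the force, the opening and the grip force at its end, in the units of the state.
- get_obs(): the state, without advancing time (a new reading comes with each control period).
- eyes.read_camera(name): name is "scene" or "top" or "wrist"; returns a dict with "frame" (384x512x3 uint8, red, green, blue), "depth" (384x512 float32, m along the optical axis (not along the pixel's ray), 0 where there is no reading), "fx", "fy", "cx", "cy" (pixels), "origin" and "rotation" of the camera in the world; the wrist camera has in their place "mount" (4x4, takes a point from camera to tool coordinates, whose origin is the TCP and whose axes are the flange's). Camera axes: x right, y down, z forward; pixel columns grow to the right and rows downward; lengths in m; the calibration is good to about 2 mm. A picture is of the moment at which its call begins: read the wrist's pose just before it.
- env.sign_off(): hands the job in; it is judged then, once.
The state is a dict: "time_s": time; "qpos": joint angles; "joint_velocities": joint speeds; "effort": joint torques, N m; "tool_pos": TCP position; "tool_rot": TCP orientation; "force": force on the tool from outside, world axes, zero at the start; "wrist_torque": the same for the moment, N m; "grip_width": finger opening in m; "grasp_force": force on a finger pad.
Only numpy, scipy, OpenCV 4.12 (cv2) and the standard library are available. Lean on these libraries where they do the work, as an engineer would, in place of code of your own. Each camera call takes 0.05 s, during which the arm holds its last target. There are 200 camera calls.

## Working session

There is one attempt and no reset: what is moved stays moved. The work goes in short steps, Python scripts to look and compute and a tool call to move; the robot and the scene stay as the last step left them, time stands still between calls to the robot, and variables do not carry over. Pictures are saved under pics/ and viewed, at most 10 in all, crops included, and the job is handed in when it is done.

Besides the shell and the picture viewer there is one more tool, called after "Emit:" by a JSON object that holds its "name" and its "arguments", one argument or row to a line. servo_tool: Moves the arm, as the interface text tells. Shifts and turns lie within -1 to 1; 1 stands for 300 mm of shift or pi rad of turn. Its arguments: {"type":"object","properties":{"series":{"type":"array"},"grip_force":{"type":"number"}},"required":["series"]}

```bash
mkdir -p pics; ls; cat > h.py <<'E'
import numpy as np,cv2
from cell import get_obs,eyes,env
from scipy.spatial.transform import Rotation as R
def shot(n,f=None):
    o=get_obs(); d=eyes.read_camera(n)
    if n=="wrist":
        T=np.eye(4);T[:3,:3]=R.from_euler('xyz',o['tool_rot'],degrees=True).as_matrix();T[:3,3]=o['tool_pos']
        M=T@np.array(d['mount']);d['origin']=M[:3,3];d['rotation']=M[:3,:3]
    d['origin']=np.array(d['origin']);d['rotation']=np.array(d['rotation'])
    if f: cv2.imwrite('pics/'+f,d['frame'][:,:,::-1]); np.save('pics/'+f[:-4]+'.npy',d,allow_pickle=True)
    return d
def load(f): return np.load('pics/'+f+'.npy',allow_pickle=True).item()
def cloud(d):
    v,u=np.mgrid[:384,:512];z=d['depth']
    P=np.stack([(u-d['cx'])/d['fx']*z,(v-d['cy'])/d['fy']*z,z],-1)
    return P@d['rotation'].T+d['origin']
def onz(d,u,v,h):
    r=d['rotation']@np.array([(u-d['cx'])/d['fx'],(v-d['cy'])/d['fy'],1]);o=d['origin']
    return (o+r*(h-o[2])/r[2])
E
python3 - <<'E'
from h import *
o=get_obs();print({k:np.round(v,3).tolist() for k,v in o.items()})
d=shot('top','top.png');shot('scene','scene.png');print(d['origin'],d['rotation'],d['fx'])
E
```

```text
pics
{'time_s': 0.0, 'qpos': [74.147, 18.439, -4.016, 83.175, 1.294, 78.542, -3.259], 'joint_velocities': [-0.013, -0.012, -0.049, -0.028, 0.013, -0.06, -0.021], 'effort': [0.0, -49.129, -0.404, -31.252, -0.064, 0.044, 0.0], 'tool_pos': [0.186, -0.622, 0.221], 'tool_rot': [-179.89, 0.005, 16.664], 'force': [0.977, -0.326, 0.161], 'wrist_torque': [-0.033, -0.007, 0.032], 'grasp_force': 0.0, 'grip_width': 0.087}
[0.49027932 0.0353263  1.114694  ] [-175.88366305   -1.06086915  -90.48976319] 398.5405140440032
```

View pics/top.png

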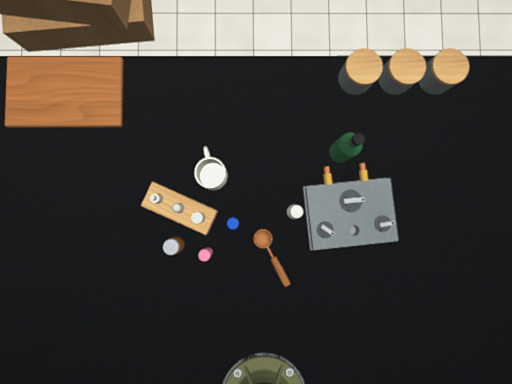

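View pics/scene.png

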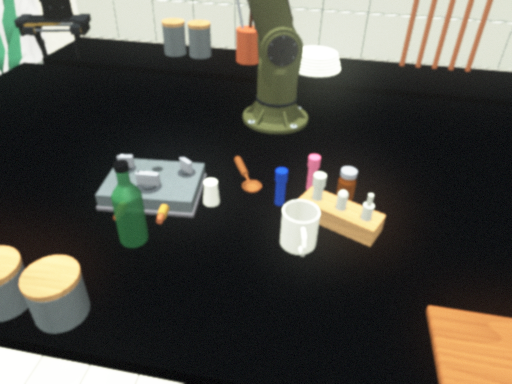

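The top view shows the rack at the left with tubes at (155,198), (178,208) and (197,217). The wide flat head is at (197,217). The block is at the right, centred near (351,214), with the port at (354,230) and wings at (352,201), (326,230) and (384,224).

```bash
sed -i "s/d\['rotation'\]=np.array(d\['rotation'\])/r=np.array(d['rotation']);d['rotation']=r if r.shape==(3,3) else R.from_euler('xyz',r,degrees=True).as_matrix()/" h.py
python3 - <<'E'
from h import *
for n in ['top']:
    d=shot(n,'t2.png');P=cloud(d)
    print(d['rotation'].round(3))
    for nm,h,p in [('neck',.108,(155,198)),('dome',.092,(178,208)),('cart',.11,(197,217)),('port',.045,(354,230)),('big',.085,(352,201)),('a',.085,(326,230)),('b',.085,(384,224)),('blk',.045,(304,187)),('blk',.045,(389,179)),('blk',.045,(398,240)),('blk',.045,(312,249)),('rk',.045,(153,182)),('rk',.045,(217,209)),('rk',.045,(208,235)),('rk',.045,(141,206)),('bottle',.2,(357,139)),('shaker',.068,(296,211)),('jar',.085,(172,247)),('base',0,(262,384))]:
        print(nm,onz(d,*p,h).round(3),P[p[1],p[0]].round(3))
    c=d['frame'][165:265,290:410,::-1];cv2.imwrite('pics/blk.png',cv2.resize(c,None,fx=6,fy=6,interpolation=cv2.INTER_CUBIC))
E
```

```text
[[-0.009 -0.997  0.072]
 [-1.     0.007 -0.019]
 [ 0.019 -0.072 -0.997]]
neck [0.535 0.272 0.108] [0.535 0.276 0.093]
dome [0.509 0.217 0.092] [0.509 0.218 0.088]
cart [0.486 0.167 0.11 ] [0.486 0.167 0.11 ]
port [ 0.447 -0.245  0.045] [ 0.446 -0.254  0.01 ]
big [ 0.524 -0.231  0.085] [ 0.524 -0.231  0.085]
a [ 0.45  -0.162  0.085] [ 0.45  -0.163  0.082]
b [ 0.464 -0.313  0.085] [ 0.464 -0.314  0.083]
blk [ 0.564 -0.113  0.045] [ 0.566 -0.117  0.015]
blk [ 0.584 -0.344  0.045] [ 0.584 -0.344  0.044]
blk [ 0.42  -0.363  0.045] [ 0.416 -0.382 -0.006]
blk [ 0.398 -0.131  0.045] [ 0.397 -0.133  0.034]
rk [0.58  0.293 0.045] [ 0.584  0.304 -0.001]
rk [0.507 0.122 0.045] [0.507 0.125 0.002]
rk [0.438 0.146 0.045] [ 0.435  0.151 -0.001]
rk [0.516 0.324 0.045] [0.517 0.336 0.001]
bottle [ 0.665 -0.217  0.2  ] [ 0.664 -0.216  0.203]
shaker [ 0.499 -0.087  0.068] [ 0.499 -0.087  0.068]
jar [0.41  0.233 0.085] [0.41  0.233 0.086]Traceback (most recent call last):
  File "<stdin>", line 6, in <module>
IndexError: index 384 is out of bounds for axis 0 with size 384
```

```bash
cat >> h.py <<'E'
def plan(x,y,z,yaw):
    o=get_obs();Rt=R.from_euler('xyz',o['tool_rot'],degrees=True);p=np.array(o['tool_pos'])
    Rd=R.from_euler('xyz',[180,0,yaw],degrees=True)
    s=Rt.inv().apply(np.array([x,y,z])-p)/.3; w=(Rt.inv()*Rd).as_rotvec()/np.pi
    print('t',round(o['time_s'],2),'pos',p.round(4),'rot',np.round(o['tool_rot'],1),'q7',round(o['qpos'][6],1),'row',s.round(4),w.round(4),'F',np.round(o['force'],1),'w',round(o['grip_width'],4),round(o['grasp_force'],1))
E
python3 - <<'E'
from h import *
d=load('t2')
c=d['frame'][165:265,290:410,::-1];cv2.imwrite('pics/blk.png',cv2.resize(c,None,fx=6,fy=6,interpolation=cv2.INTER_CUBIC))
plan(.42,-.38,.30,61)
E
```

```text
t 0.15 pos [ 0.1862 -0.6223  0.2217] rot [-179.9    0.    16.7] q7 -3.3 row [ 0.9781 -0.5508 -0.2603] [-4.000e-04 -1.000e-04 -2.463e-01] F [-0.1 -0.3  0.2] w 0.0872 0.0
```

View pics/blk.png

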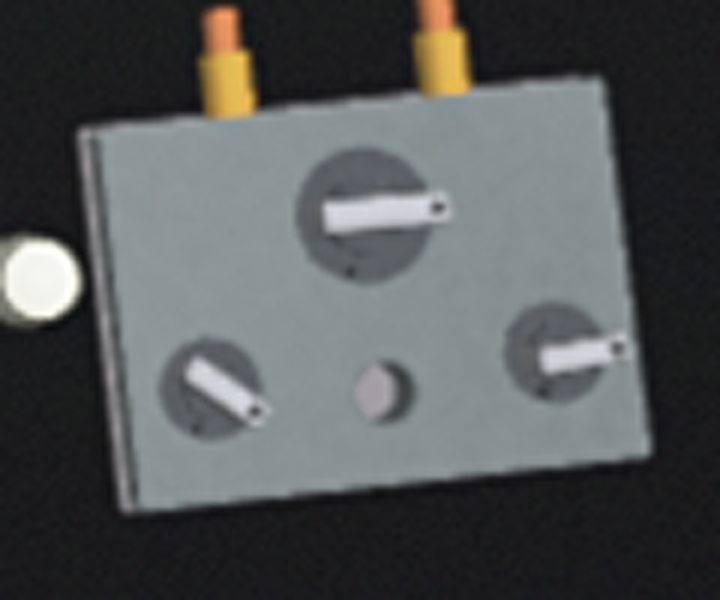

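The crop shows the port at about (383,392). The big wing runs (325,217)→(440,207), a runs (195,368)→(258,412) and b runs (545,360)→(618,348). All the dots are towards the right, and the dark lugs lie at the lower (-x) side.

Emit:
{"name": "servo_tool", "arguments": {
  "series": [
    [[0.98,-0.55,-0.26,0,0,-0.246,1],[0.98,-0.55,-0.26,0,0,-0.246,1],[0.98,-0.55,-0.26,0,0,-0.246,1],[0.98,-0.55,-0.26,0,0,-0.246,1],[0.98,-0.55,-0.26,0,0,-0.246,1],[0.98,-0.55,-0.26,0,0,-0.246,1],[0.98,-0.55,-0.26,0,0,-0.246,1],[0.98,-0.55,-0.26,0,0,-0.246,1],[0.98,-0.55,-0.26,0,0,-0.246,1],[0.98,-0.55,-0.26,0,0,-0.246,1]]
  ]
}}

```text
time_s: 0.98
tool_pos: [0.425, -0.3758, 0.3018]
tool_rot: [179.9, -0.1, 61.5]
force: [0.3, 0.5, 0.7]
grip_width: 0.0868
grasp_force: 0.0
```

```bash
python3 -c "
from h import *
plan(.47,-.24,.30,61)"
```

```text
t 0.98 pos [ 0.425  -0.3758  0.3018] rot [ 1.799e+02 -1.000e-01  6.150e+01] q7 8.2 row [ 0.4695 -0.0845  0.0064] [ 0.0008 -0.0005  0.0026] F [0.3 0.5 0.7] w 0.0868 0.0
```

Emit:
{"name": "servo_tool", "arguments": {
  "series": [
    [[0.47,-0.085,0,0,0,0,1],[0.47,-0.085,0,0,0,0,1],[0.47,-0.085,0,0,0,0,1],[0.47,-0.085,0,0,0,0,1],[0.47,-0.085,0,0,0,0,1],[0.47,-0.085,0,0,0,0,1],[0.47,-0.085,0,0,0,0,1]]
  ]
}}

```text
time_s: 1.57
tool_pos: [0.4656, -0.2471, 0.3001]
tool_rot: [-180.0, 0.1, 60.8]
force: [-0.2, 0.1, 1.5]
grip_width: 0.087
grasp_force: 0.0
```

```bash
python3 -c "
from h import *
shot('wrist','w1.png')
plan(.486,.167,.22,65)"
```

```text
t 1.62 pos [ 0.4656 -0.2473  0.3001] rot [-1.80e+02  1.00e-01  6.07e+01] q7 -5.3 row [ 1.2381 -0.6161  0.2661] [-0.0002  0.0003 -0.0238] F [ 0.7 -0.6 -0.5] w 0.087 0.0
```

View pics/w1.png

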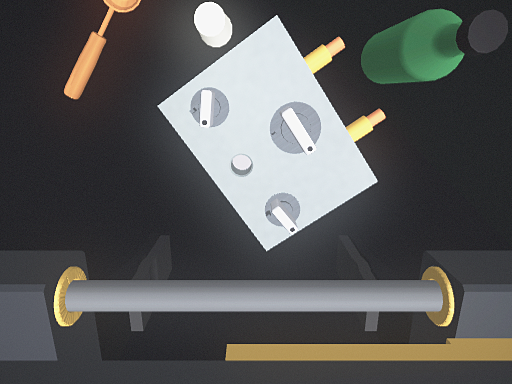

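The wrist view shows the block from close by: corners at (277,15), (158,107), (266,250) and (377,181), and the port at (242,164). The discs are at big (296,128), a (210,107) and b (283,209). The dots are at (310,149), (205,122) and (292,230).

```bash
python3 - <<'E'
from h import *
from scipy.optimize import least_squares
d=load('w1')
pts={'c++':((277,15),.045,(85,115)),'c-+':((158,107),.045,(-85,115)),'c--':((266,250),.045,(-85,-115)),'c+-':((377,181),.045,(85,-115)),'port':((242,164),.045,(-45,0)),'big':((296,128),.051,(35,0)),'a':((210,107),.051,(-35,78)),'b':((283,209),.051,(-35,-78))}
W={k:onz(d,*p,h)[:2] for k,(p,h,m) in pts.items()}
m=np.array([v[2] for v in pts.values()])/1e3;w=np.array(list(W.values()))
f=lambda q:m@np.array([[np.cos(q[2]),np.sin(q[2])],[-np.sin(q[2]),np.cos(q[2])]])+q[:2]
r=least_squares(lambda q:(f(q)-w).ravel(),[.49,-.24,.09])
print(r.x,np.degrees(r.x[2]));print(((w-f(r.x))*1e3).round(1))
for k,v in zip(pts,f(r.x)):print(k,v.round(4))
P=cloud(d);
# wing tops by depth
M=(P[...,2]>.078)&(P[...,2]<.092)
for k,v in zip(pts,f(r.x)):
    if k in('big','a','b'):
        s=M&(np.hypot(P[...,0]-v[0],P[...,1]-v[1])<.04);q=P[s][:,:2]
        (c,sz,an)=cv2.minAreaRect((q*1e3).astype(np.float32));print(k,s.sum(),np.array(c).round(1),np.round(sz,1),round(an,1),'z',np.median(P[s][:,2]).round(4))
for k,p,ax in(('big',(310,149),'big'),('a',(205,122),'a'),('b',(292,230),'b')):
    v=f(r.x)[list(pts).index(ax)];e=onz(d,*p,.085)[:2]-v;print(k,'wing +x angle',np.degrees(np.arctan2(-e[1],-e[0])).round(1),np.hypot(*e).round(4))
s=(abs(P[...,2]-.045)<.004);print('top z',np.median(P[s][:,2]))
E
```

```text
[ 0.49340092 -0.24041829  0.09579604] 5.488708639197843
[[-0.5 -0.7]
 [-0.6 -2. ]
 [-0.4  0.8]
 [-1.4 -0. ]
 [ 1.2  0.4]
 [ 0.   0. ]
 [ 0.6 -0.2]
 [ 1.1  1.7]]
c++ [ 0.567  -0.1178]
c-+ [ 0.3978 -0.1341]
c-- [ 0.4198 -0.363 ]
c+- [ 0.589  -0.3468]
port [ 0.4486 -0.2447]
big [ 0.5282 -0.2371]
a [ 0.4511 -0.1661]
b [ 0.466  -0.3214]
big 654 [ 527.5 -236.9] [14.  56.1] 4.7 z 0.0855
a 433 [ 450.3 -166. ] [39.6 12.1] 54.9 z 0.0853
b 340 [ 465.2 -320.5] [12.4 39.5] 10.0 z 0.0852
big wing +x angle 92.8 0.023
a wing +x angle 55.9 0.0142
b wing +x angle 94.4 0.0151
top z 0.045814460336239204
```

Emit:
{"name": "servo_tool", "arguments": {
  "series": [
    [[0.8,-0.38,0,0,0,0,1],[0.8,-0.38,0,0,0,0,1],[0.8,-0.38,0,0,0,0,1],[0.8,-0.38,0,0,0,0,1],[0.8,-0.38,0,0,0,0,1],[0.8,-0.38,0,0,0,0,1],[0.8,-0.38,0,0,0,0,1],[0.8,-0.38,0,0,0,0,1],[0.8,-0.38,0,0,0,0,1],[0.8,-0.38,0,0,0,0,1]]
  ]
}}

```text
time_s: 2.45
tool_pos: [0.484, 0.0175, 0.3003]
tool_rot: [-180.0, 0.0, 60.7]
force: [0.3, -0.8, 0.7]
grip_width: 0.0873
grasp_force: 0.0
```

```bash
python3 -c "
from h import *
shot('wrist','w2.png')
plan(.486,.167,.16,65)"
```

```text
t 2.5 pos [0.4839 0.0174 0.3002] rot [-180.     0.    60.7] q7 -32.4 row [ 0.4383 -0.2379  0.4672] [-0.0001  0.0002 -0.024 ] F [-0.3 -0.5 -0.2] w 0.0871 0.0
```

View pics/w2.png

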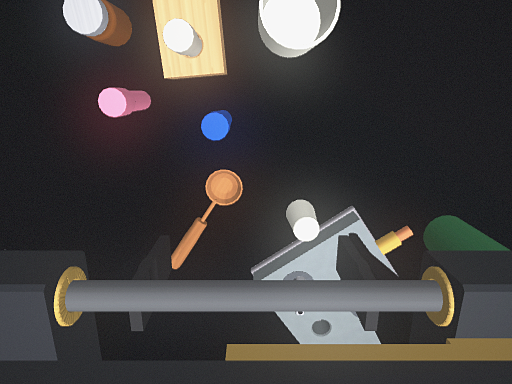

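The wrist view shows the flat head of the cartridge at (179,36) in the end hole of the rack. The pink and blue look-alikes stand at (113,102) and (215,126).

```bash
python3 - <<'E'
from h import *
for n in('w2','t2'):
    P=cloud(load(n));s=(P[...,2]>.104)&(P[...,2]<.117)&(np.hypot(P[...,0]-.486,P[...,1]-.167)<.03)
    q=P[s];print(n,s.sum(),cv2.minEnclosingCircle((q[:,:2]*1e3).astype(np.float32)),np.median(q[:,2]))
d=load('t2');P=cloud(d);s=(abs(P[...,2]-.045)<.006)&(abs(P[...,0]-.51)<.12)&(abs(P[...,1]-.22)<.13);print(cv2.minAreaRect((P[s][:,:2]*1e3).astype(np.float32)))
plan(.486,.167,.16,65)
E
```

```text
w2 853 ((485.7395324707031, 168.14515686035156), 14.901731491088867) 0.11050905973828651
t2 111 ((484.4391174316406, 168.3377685546875), 14.64159870147705) 0.10952391179706833
((517.4310302734375, 220.2755126953125), (205.6692352294922, 242.58291625976562), 78.10094451904297)
t 2.5 pos [0.4839 0.0174 0.3002] rot [-180.     0.    60.7] q7 -32.4 row [ 0.4383 -0.2379  0.4672] [-0.0001  0.0002 -0.024 ] F [-0.3 -0.5 -0.2] w 0.0871 0.0
```

Emit:
{"name": "servo_tool", "arguments": {
  "series": [
    [[0.442,-0.24,0.46,0,0,-0.024,1],[0.442,-0.24,0.46,0,0,-0.024,1],[0.442,-0.24,0.46,0,0,-0.024,1],[0.442,-0.24,0.46,0,0,-0.024,1],[0.442,-0.24,0.46,0,0,-0.024,1],[0.442,-0.24,0.46,0,0,-0.024,1],[0.442,-0.24,0.46,0,0,-0.024,1],[0.442,-0.24,0.46,0,0,-0.024,1]]
  ]
}}

```text
time_s: 3.17
tool_pos: [0.4861, 0.1692, 0.1625]
tool_rot: [-180.0, 0.0, 65.1]
force: [0.0, -0.5, -0.2]
grip_width: 0.0872
grasp_force: 0.0
```

```bash
python3 -c "
from h import *
plan(.4857,.1682,.077,65)"
```

```text
t 3.17 pos [0.4861 0.1692 0.1625] rot [-180.     0.    65.1] q7 -52.6 row [-3.500e-03  1.000e-04  2.851e-01] [-0.      0.0002  0.0005] F [ 0.  -0.5 -0.2] w 0.0872 0.0
```

Emit:
{"name": "servo_tool", "arguments": {
  "series": [
    [[-0.003,0,0.1,0,0,0,1],[-0.003,0,0.2,0,0,0,1],[-0.003,0,0.285,0,0,0,1],[-0.003,0,0.285,0,0,0,1],[-0.003,0,0.285,0,0,0,0.3],[-0.003,0,0.285,0,0,0,0],[-0.003,0,0.285,0,0,0,0],[-0.003,0,0.285,0,0,0,0],[-0.003,0,0.285,0,0,0,0],[-0.003,0,0.285,0,0,0,0],[-0.003,0,0.285,0,0,0,0],[-0.003,0,0.285,0,0,0,0]]
  ],
  "grip_force": 20
}}

```text
time_s: 4.17
tool_pos: [0.485, 0.1705, 0.0772]
tool_rot: [180.0, -0.0, 65.3]
force: [0.1, -0.0, 0.1]
grip_width: 0.0418
grasp_force: 0.0
```

Emit:
{"name": "servo_tool", "arguments": {
  "series": [
    [[-0.006,0,0,0,0,0,0],[-0.006,0,0,0,0,0,0],[-0.006,0,0,0,0,0,0],[-0.006,0,0,0,0,0,0],[-0.006,0,0,0,0,0,0],[-0.006,0,0,0,0,0,0],[-0.006,0,0,0,0,0,0]]
  ]
}}

```text
time_s: 4.75
tool_pos: [0.4841, 0.1688, 0.0769]
tool_rot: [-180.0, 0.0, 65.3]
force: [-0.3, 0.2, -0.2]
grip_width: 0.0293
grasp_force: 19.9
```

Emit:
{"name": "servo_tool", "arguments": {
  "series": [
    [[0,0,-0.1,0,0,0,0],[0,0,-0.2,0,0,0,0],[0,0,-0.3,0,0,0,0],[0,0,-0.4,0,0,0,0],[0,0,-0.4,0,0,0,0],[0,0,-0.4,0,0,0,0]]
  ]
}}

```text
time_s: 5.25
tool_pos: [0.4852, 0.1693, 0.1986]
tool_rot: [179.8, -0.1, 65.3]
force: [0.2, 0.1, -1.0]
grip_width: 0.0293
grasp_force: 19.9
```

```bash
python3 -c "
from h import *
plan(.47,-.02,.197,57);plan(.4486,-.2447,.197,50)"
```

```text
t 5.25 pos [0.4852 0.1693 0.1986] rot [ 1.798e+02 -1.000e-01  6.530e+01] q7 -50.8 row [-0.5943  0.2181  0.0052] [ 0.001  -0.0006  0.0458] F [ 0.2  0.1 -1. ] w 0.0293 19.9
t 5.25 pos [0.4852 0.1693 0.1986] rot [ 1.798e+02 -1.000e-01  6.530e+01] q7 -50.8 row [-1.3044  0.4669  0.0049] [ 0.001  -0.0006  0.0847] F [ 0.2  0.1 -1. ] w 0.0293 19.9
```

Emit:
{"name": "servo_tool", "arguments": {
  "series": [
    [[-0.11,0.04,0,0,0,0.046,0],[-0.22,0.08,0,0,0,0.046,0],[-0.33,0.12,0,0,0,0.046,0],[-0.44,0.16,0,0,0,0.046,0],[-0.55,0.2,0,0,0,0.046,0],[-0.66,0.24,0,0,0,0.046,0],[-0.77,0.28,0,0,0,0.085,0],[-0.88,0.32,0,0,0,0.085,0],[-0.94,0.34,0,0,0,0.085,0],[-0.98,0.352,0,0,0,0.085,0],[-1,0.36,0,0,0,0.085,0]]
  ]
}}

```text
time_s: 6.17
tool_pos: [0.4554, -0.1502, 0.1956]
tool_rot: [-179.8, 0.0, 49.8]
force: [1.1, 1.7, -0.9]
grip_width: 0.0295
grasp_force: 19.9
```

```bash
python3 -c "
from h import *
plan(.4486,-.2447,.16,50)"
```

```text
t 6.17 pos [ 0.4554 -0.1502  0.1956] rot [-179.8    0.    49.8] q7 -24.7 row [-0.2553  0.1862  0.1182] [-0.0009  0.0002 -0.001 ] F [ 1.1  1.7 -0.9] w 0.0295 19.9
```

Emit:
{"name": "servo_tool", "arguments": {
  "series": [
    [[-0.11,0.08,0.03,0,0,0,0],[-0.2,0.145,0.07,0,0,0,0],[-0.255,0.186,0.118,0,0,0,0],[-0.255,0.186,0.118,0,0,0,0],[-0.255,0.186,0.118,0,0,0,0],[-0.255,0.186,0.118,0,0,0,0],[-0.255,0.186,0.118,0,0,0,0]]
  ]
}}

```text
time_s: 6.75
tool_pos: [0.4512, -0.2411, 0.1621]
tool_rot: [180.0, -0.0, 50.2]
force: [-0.4, -0.5, 0.6]
grip_width: 0.0295
grasp_force: 19.9
```

```bash
python3 - <<'E'
from h import *
d=shot('wrist','w3.png');t=shot('top','t3.png')
a=cv2.resize(d['frame'][100:340,120:400],None,fx=1.43,fy=2);b=cv2.resize(t['frame'][165:265,290:410],(400,480),interpolation=cv2.INTER_CUBIC)
cv2.imwrite('pics/p3.png',np.hstack([cv2.resize(a,(400,480)),b])[:,:,::-1])
plan(.4486,-.2447,.13,50)
E
```

```text
t 6.85 pos [ 0.4511 -0.2418  0.1623] rot [179.9  -0.   50.1] q7 -16.8 row [-0.0127 -0.0002  0.1076] [ 0.0003 -0.0001  0.0007] F [-0.3  0.1 -1.3] w 0.0298 19.9
```

View pics/p3.png

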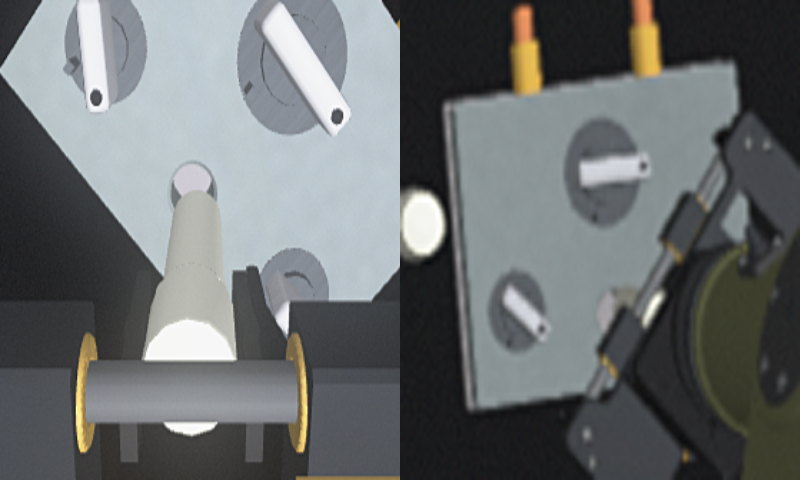

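The left crop (wrist) shows the tube hanging upright with its foot just in front of the port. The port ellipse is at about (194,188) in the crop, which is (256,194) in the full image.

```bash
python3 - <<'E'
from h import *
d=load('w3')
f=d['frame'];c=f[165:225,225:290,::-1];cv2.imwrite('pics/p4.png',cv2.resize(c,None,fx=9,fy=9,interpolation=cv2.INTER_CUBIC))
for v in(192,194,196):print(onz(d,255.8,v,.045).round(4))
for p in ((.4486,-.2447,.045),):
    q=d['rotation'].T@(np.array(p)-d['origin']);print(q[:2]/q[2]*d['fx']+[d['cx'],d['cy']])
P=cloud(d);s=(abs(P[...,2]-.051)<.003)
E
```

```text
[ 0.4515 -0.2424  0.045 ]
[ 0.4503 -0.2438  0.045 ]
[ 0.4492 -0.2452  0.045 ]
[254.93140746 195.99572527]
```

View pics/p4.png

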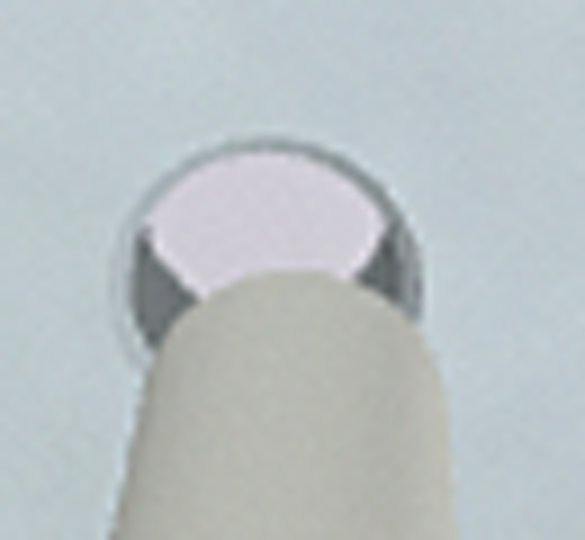

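The port rim runs from x=112 to 425 in the crop, with its top at y≈135, so full-image columns 237.4–272.2 and top row 180. I'll compare that with the predicted circle.

```bash
python3 - <<'E'
from h import *
d=load('w3')
def pr(p):
    q=(np.array(p)-d['origin'])@d['rotation'];return q[:,:2]/q[:,2:]*d['fx']+[d['cx'],d['cy']]
a=np.linspace(0,6.28,200)
for r in(.013,.015):
    c=pr(np.c_[.4486+r*np.cos(a),-.2447+r*np.sin(a),0*a+.045]);print(r,c.min(0),c.max(0))
# cartridge foot: edge circle at bottom, r .012/.0105
o=[.4511,-.2418]
c=pr(np.c_[o[0]+.0105*np.cos(a),o[1]+.0105*np.sin(a),0*a+.1623-.067]);print('foot',c.min(0),c.max(0))
plan(.4486,-.2447,.13,50)
E
```

```text
0.013 [239.76571131 181.30347057] [270.09396358 210.31344109]
0.015 [237.43182046 179.00892162] [272.42729338 212.48381796]
foot [240.67236042 197.39189138] [270.11923358 225.17087658]
t 6.85 pos [ 0.4511 -0.2418  0.1623] rot [179.9  -0.   50.1] q7 -16.8 row [-0.0127 -0.0002  0.1076] [ 0.0003 -0.0001  0.0007] F [-0.3  0.1 -1.3] w 0.0298 19.9
```

Emit:
{"name": "servo_tool", "arguments": {
  "series": [
    [[-0.012,-0.004,0.04,0,0,0,0],[-0.012,-0.004,0.08,0,0,0,0],[-0.012,-0.004,0.11,0,0,0,0],[-0.012,-0.004,0.13,0,0,0,0],[-0.012,-0.004,0.13,0,0,0,0],[-0.012,-0.004,0.13,0,0,0,0],[-0.012,-0.004,0.13,0,0,0,0]]
  ]
}}

```text
time_s: 7.43
tool_pos: [0.4472, -0.2453, 0.1228]
tool_rot: [180.0, -0.0, 50.0]
force: [-0.1, -0.2, -1.0]
grip_width: 0.0293
grasp_force: 19.9
```

```bash
python3 - <<'E'
from h import *
plan(.4486-.0008,-.2447+.0009,.1,50)
E
```

```text
t 7.43 pos [ 0.4472 -0.2453  0.1228] rot [180.  -0.  50.] q7 -17.3 row [ 0.0051 -0.0018  0.076 ] [ 0.0001 -0.     -0.0002] F [-0.1 -0.2 -1. ] w 0.0293 19.9
```

Emit:
{"name": "servo_tool", "arguments": {
  "series": [
    [[0.005,-0.001,0.015,0,0,0,0],[0.005,-0.001,0.03,0,0,0,0],[0.005,-0.001,0.045,0,0,0,0],[0.005,-0.001,0.06,0,0,0,0],[0.005,-0.001,0.075,0,0,0,0],[0.005,-0.001,0.075,0,0,0,0]]
  ]
}}

```text
time_s: 7.93
tool_pos: [0.4469, -0.2436, 0.0989]
tool_rot: [-179.9, 0.0, 50.0]
force: [-0.5, -0.1, -0.9]
grip_width: 0.0294
grasp_force: 19.9
```

Emit:
{"name": "servo_tool", "arguments": {
  "series": [
    [[0,0,0.015,0,0,0,0],[0,0,0.03,0,0,0,0],[0,0,0.045,0,0,0,0],[0,0,0.055,0,0,0,0],[0,0,0.063,0,0,0,0],[0,0,0.069,0,0,0,0],[0,0,0.073,0,0,0,0],[0,0,0.073,0,0,0,0]]
  ]
}}

```text
time_s: 8.6
tool_pos: [0.4482, -0.2442, 0.0788]
tool_rot: [179.9, -0.0, 50.0]
force: [-0.2, -0.1, 2.0]
grip_width: 0.0295
grasp_force: 19.9
```

Emit:
{"name": "servo_tool", "arguments": {
  "series": [
    [[0,0,0.005,0,0,0,0],[0,0,0.008,0,0,0,0],[0,0,0.008,0,0,0,0],[0,0,0.008,0,0,0,0]]
  ]
}}

```text
time_s: 8.93
tool_pos: [0.4494, -0.2448, 0.0784]
tool_rot: [179.8, -0.0, 50.0]
force: [-2.9, 0.4, 12.3]
grip_width: 0.0294
grasp_force: 20.0
```

Seated (12 N contact at the expected depth). I'll back off the push, open, and rise.

Emit:
{"name": "servo_tool", "arguments": {
  "series": [
    [[0,0,-0.006,0,0,0,0.35],[0,0,-0.006,0,0,0,0.55],[0,0,-0.006,0,0,0,0.55],[0,0,-0.006,0,0,0,0.55],[0,0,-0.006,0,0,0,0.55],[0,0,-0.04,0,0,0,0.55],[0,0,-0.1,0,0,0,0.55],[0,0,-0.2,0,0,0,0.55],[0,0,-0.3,0,0,0,0.55],[0,0,-0.38,0,0,0,0.55],[0,0,-0.38,0,0,0,0.55],[0,0,-0.38,0,0,0,0.55]]
  ]
}}

```text
time_s: 9.93
tool_pos: [0.4488, -0.2444, 0.1919]
tool_rot: [179.8, -0.0, 50.0]
force: [-0.0, -0.6, -1.1]
grip_width: 0.0477
grasp_force: 0.0
```

```bash
python3 - <<'E'
from h import *
d=shot('wrist','w4.png');P=cloud(d)
s=(P[...,2]>.1)&(P[...,2]<.12)&(np.hypot(P[...,0]-.4486,P[...,1]+.2447)<.03)
q=P[s];print(s.sum(),cv2.minEnclosingCircle((q[:,:2]*1e3).astype(np.float32)),np.median(q[:,2]))
plan(.5282,-.2371,.135,94)
E
```

```text
1274 ((448.6229248046875, -243.7761688232422), 14.979727745056152) 0.1125338647182819
t 9.98 pos [ 0.4477 -0.244   0.1903] rot [180.   0.  50.] q7 -15.9 row [0.1902 0.1905 0.1844] [ 2.000e-04  2.000e-04 -2.446e-01] F [-0.2 -0.  -0.1] w 0.0475 0.0
```

Emit:
{"name": "servo_tool", "arguments": {
  "series": [
    [[0.07,0.07,0.05,0,0,-0.244,0.55],[0.13,0.13,0.08,0,0,-0.244,0.55],[0.19,0.19,0.12,0,0,-0.244,0.55],[0.19,0.19,0.15,0,0,-0.244,0.55],[0.19,0.19,0.15,0,0,-0.244,0.55],[0.19,0.19,0.15,0,0,-0.244,0.55],[0.19,0.19,0.15,0,0,-0.244,0.55],[0.19,0.19,0.15,0,0,-0.244,0.55],[0.19,0.19,0.15,0,0,-0.244,0.55]]
  ]
}}

```text
time_s: 10.73
tool_pos: [0.5275, -0.2368, 0.1441]
tool_rot: [-179.9, -0.0, 93.7]
force: [0.9, 0.9, -0.3]
grip_width: 0.0478
grasp_force: 0.0
```

```bash
python3 - <<'E'
from h import *
plan(.5282,-.2371,.063,94)
E
```

```text
t 10.73 pos [ 0.5275 -0.2368  0.1441] rot [-179.9   -0.    93.7] q7 18.1 row [-0.0013  0.0026  0.2705] [-0.0003 -0.0002 -0.0016] F [ 0.9  0.9 -0.3] w 0.0478 0.0
```

Emit:
{"name": "servo_tool", "arguments": {
  "series": [
    [[-0.001,0.002,0.1,0,0,0,0.55],[-0.001,0.002,0.2,0,0,0,0.55],[-0.001,0.002,0.27,0,0,0,0.55],[-0.001,0.002,0.27,0,0,0,0.55],[-0.001,0.002,0.27,0,0,0,0.3],[-0.001,0.002,0.27,0,0,0,0],[-0.001,0.002,0.27,0,0,0,0],[-0.001,0.002,0.27,0,0,0,0],[-0.001,0.002,0.27,0,0,0,0],[-0.001,0.002,0.27,0,0,0,0],[-0.001,0.002,0.27,0,0,0,0],[-0.001,0.002,0.27,0,0,0,0]]
  ]
}}

```text
time_s: 11.73
tool_pos: [0.5277, -0.2376, 0.0646]
tool_rot: [-179.9, 0.0, 93.9]
force: [-4.2, -0.2, 5.1]
grip_width: 0.0139
grasp_force: 20.0
```

```bash
python3 - <<'E'
from h import *
plan(.5282,-.2371,.063,1)
E
```

```text
t 11.73 pos [ 0.5277 -0.2376  0.0646] rot [-179.9    0.    93.9] q7 15.8 row [0.0016 0.0018 0.0052] [-3.000e-04  7.000e-04  5.158e-01] F [-4.2 -0.2  5.1] w 0.0139 20.0
```

Emit:
{"name": "servo_tool", "arguments": {
  "series": [
    [[0,0,0,0,0,0.038,0],[0,0,0,0,0,0.076,0],[0,0,0,0,0,0.114,0],[0,0,0,0,0,0.152,0],[0,0,0,0,0,0.19,0],[0,0,0,0,0,0.228,0],[0,0,0,0,0,0.266,0],[0,0,0,0,0,0.304,0],[0,0,0,0,0,0.342,0],[0,0,0,0,0,0.38,0],[0,0,0,0,0,0.418,0],[0,0,0,0,0,0.45,0]]
  ]
}}

```text
time_s: 12.73
tool_pos: [0.5282, -0.238, 0.0646]
tool_rot: [179.9, 0.0, 12.5]
force: [-1.3, -0.4, 3.5]
grip_width: 0.0138
grasp_force: 20.0
```

```bash
python3 - <<'E'
from h import *
plan(.5282,-.2371,.063,5.5);print(get_obs()['wrist_torque'])
E
```

```text
t 12.73 pos [ 0.5282 -0.238   0.0646] rot [179.9   0.   12.5] q7 -61.5 row [ 0.0007 -0.003   0.0052] [0.0004 0.0003 0.0391] F [-1.3 -0.4  3.5] w 0.0138 20.0
[-0.18957041  0.56015467  0.09164971]
```

Emit:
{"name": "servo_tool", "arguments": {
  "series": [
    [[0,0,0,0,0,0.02,0],[0,0,0,0,0,0.035,0],[0,0,0,0,0,0.045,0],[0,0,0,0,0,0.055,0],[0,0,0,0,0,0.055,0],[0,0,0,0,0,0.055,0]]
  ]
}}

```text
time_s: 13.23
tool_pos: [0.5283, -0.2381, 0.0645]
tool_rot: [179.9, 0.0, 3.1]
force: [-3.9, -1.7, 5.0]
grip_width: 0.0143
grasp_force: 20.5
```

```bash
python3 - <<'E'
from h import *
plan(.5282,-.2371,.063,5.5);print(get_obs()['wrist_torque'])
E
```

```text
t 13.23 pos [ 0.5283 -0.2381  0.0645] rot [179.9   0.    3.1] q7 -70.6 row [-0.0001 -0.0033  0.0051] [ 0.0005  0.0002 -0.0136] F [-3.9 -1.7  5. ] w 0.0143 20.5
[-0.38437487  0.76303407  0.52188647]
```

Emit:
{"name": "servo_tool", "arguments": {
  "series": [
    [[0,0,0,0,0,0,0.3],[0,0,0,0,0,0,0.5],[0,0,0,0,0,0,0.5],[0,0,0,0,0,0,0.5],[0,0,-0.1,0,0,0,0.5],[0,0,-0.2,0,0,0,0.5],[0,0,-0.3,0,0,0,0.5],[0,0,-0.4,0,0,0,0.5],[0,0,-0.5,0,0,0,0.5],[0,0,-0.6,0,0,0,0.5],[0,0,-0.7,0,0,0,0.5],[0,0,-0.7,0,0,0,0.5]]
  ]
}}

```text
time_s: 14.23
tool_pos: [0.5317, -0.2378, 0.2808]
tool_rot: [179.7, -0.6, 3.0]
force: [0.4, -0.1, 1.3]
grip_width: 0.0435
grasp_force: 0.0
```

```bash
cat >> h.py <<'E'
C={'big':(.5282,-.2371),'a':(.4511,-.1661),'b':(.466,-.3214)}
def wings(d,nm=('big','a','b')):
    P=cloud(d);M=(P[...,2]>.078)&(P[...,2]<.092)
    for k in nm:
        v=C[k];s=M&(np.hypot(P[...,0]-v[0],P[...,1]-v[1])<.034);q=(P[s][:,:2]*1e3).astype(np.float32)
        if len(q)<20: print(k,'none');continue
        c,sz,a=cv2.minAreaRect(q);a=a if sz[0]>sz[1] else a+90
        print(k,len(q),np.round(c,1),np.round(sz,1),'angle',round(a,1))
E
python3 - <<'E'
from h import *
print('w1');wings(load('w1'));print('top0');wings(load('t2'))
d=shot('wrist','w5.png');wings(d);print('top');wings(shot('top','t5.png'))
plan(.4511,-.1661,.15,55.5)
E
```

```text
w1
big 654 [ 527.5 -236.9] [14.  56.1] angle 94.7
a 433 [ 450.3 -166. ] [39.6 12.1] angle 54.9
b 340 [ 465.2 -320.5] [12.4 39.5] angle 100.0
top0
big 116 [ 526.2 -236. ] [13.9 55.8] angle 94.3
a 75 [ 449.  -164.9] [40.3 11.9] angle 54.4
b 74 [ 463.8 -319.8] [11.7 40. ] angle 100.9
big 647 [ 528.1 -236.8] [55.5 14. ] angle 5.6
a 238 [ 455.2 -160.1] [25.2 12.1] angle 54.7
b 353 [ 466.3 -320.7] [11.9 39.6] angle 99.3
top
big none
a 74 [ 449.  -165.4] [39.6 12. ] angle 55.4
b 73 [ 464.1 -320.1] [11.5 39.1] angle 101.4
t 14.33 pos [ 0.5295 -0.2371  0.2752] rot [179.9  -0.2   3. ] q7 -68.0 row [-0.2497 -0.2507  0.4162] [ 0.0008 -0.0006 -0.2917] F [-0.2  0.5 -1. ] w 0.0435 0.0
```

View pics/w5.png

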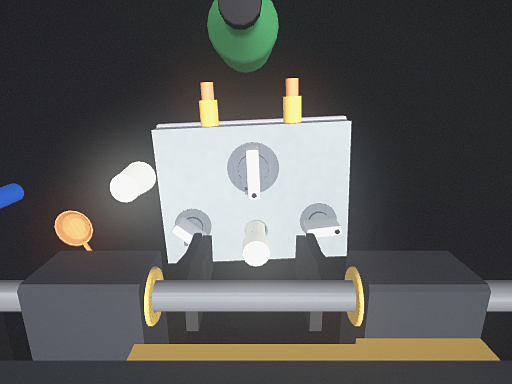

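The view shows the big wing lying along the block's x with its dot at (254,196) on the -x side. The cartridge stands upright in the port at (257,243).

Emit:
{"name": "servo_tool", "arguments": {
  "series": [
    [[-0.08,-0.08,0.1,0,0,-0.29,0.5],[-0.16,-0.16,0.2,0,0,-0.29,0.5],[-0.25,-0.25,0.3,0,0,-0.29,0.5],[-0.25,-0.25,0.4,0,0,-0.29,0.5],[-0.25,-0.25,0.42,0,0,-0.29,0.5],[-0.25,-0.25,0.42,0,0,-0.29,0.5],[-0.25,-0.25,0.42,0,0,-0.29,0.5],[-0.25,-0.25,0.42,0,0,-0.29,0.5],[-0.25,-0.25,0.42,0,0,-0.29,0.5],[-0.25,-0.25,0.42,0,0,-0.29,0.5]]
  ]
}}

```text
time_s: 15.17
tool_pos: [0.4489, -0.1658, 0.1466]
tool_rot: [-179.9, 0.0, 55.1]
force: [-0.6, 0.2, 0.3]
grip_width: 0.0433
grasp_force: 0.0
```

```bash
python3 - <<'E'
from h import *
plan(.4507,-.1661,.0635,55)
E
```

```text
t 15.17 pos [ 0.4489 -0.1658  0.1466] rot [-179.9    0.    55.1] q7 -18.3 row [0.0028 0.0059 0.2769] [-0.0007  0.0001  0.0006] F [-0.6  0.2  0.3] w 0.0433 0.0
```

Emit:
{"name": "servo_tool", "arguments": {
  "series": [
    [[0.002,0.005,0.1,0,0,0,0.5],[0.002,0.005,0.2,0,0,0,0.5],[0.002,0.005,0.277,0,0,0,0.5],[0.002,0.005,0.277,0,0,0,0.5],[0.002,0.005,0.277,0,0,0,0.2],[0.002,0.005,0.277,0,0,0,0],[0.002,0.005,0.277,0,0,0,0],[0.002,0.005,0.277,0,0,0,0],[0.002,0.005,0.277,0,0,0,0],[0.002,0.005,0.277,0,0,0,0],[0.002,0.005,0.277,0,0,0,0],[0.002,0.005,0.277,0,0,0,0]]
  ]
}}

```text
time_s: 16.17
tool_pos: [0.4512, -0.1663, 0.0656]
tool_rot: [-180.0, 0.0, 55.2]
force: [-2.3, 2.0, 5.2]
grip_width: 0.0118
grasp_force: 20.0
```

```bash
python3 - <<'E'
from h import *
plan(.4507,-.1661,.0635,5.5);print(get_obs()['wrist_torque'])
E
```

```text
t 16.17 pos [ 0.4512 -0.1663  0.0656] rot [-180.     0.    55.2] q7 -20.6 row [-0.0004 -0.0017  0.0069] [-1.00e-04  2.00e-04  2.76e-01] F [-2.3  2.   5.2] w 0.0118 20.0
[ 0.34579525  0.5977427  -0.06609189]
```

Emit:
{"name": "servo_tool", "arguments": {
  "series": [
    [[0,0,0,0,0,0.038,0],[0,0,0,0,0,0.076,0],[0,0,0,0,0,0.114,0],[0,0,0,0,0,0.152,0],[0,0,0,0,0,0.19,0],[0,0,0,0,0,0.228,0],[0,0,0,0,0,0.255,0],[0,0,0,0,0,0.27,0],[0,0,0,0,0,0.28,0],[0,0,0,0,0,0.29,0],[0,0,0,0,0,0.292,0],[0,0,0,0,0,0.292,0]]
  ]
}}

```text
time_s: 17.17
tool_pos: [0.4518, -0.1672, 0.0656]
tool_rot: [179.9, -0.0, 2.7]
force: [-1.6, -1.6, 6.3]
grip_width: 0.0123
grasp_force: 20.7
```

```bash
python3 - <<'E'
from h import *
plan(.4507,-.1661,.0635,5.5);print(get_obs()['wrist_torque'])
E
```

```text
t 17.17 pos [ 0.4518 -0.1672  0.0656] rot [179.9  -0.    2.7] q7 -72.6 row [-0.0036 -0.0037  0.0069] [ 0.0005 -0.0003 -0.0155] F [-1.6 -1.6  6.3] w 0.0123 20.7
[-0.18743552  0.43702948  0.48453028]
```

Emit:
{"name": "servo_tool", "arguments": {
  "series": [
    [[0,0,0,0,0,0,0.3],[0,0,0,0,0,0,0.5],[0,0,0,0,0,0,0.5],[0,0,0,0,0,0,0.5],[0,0,-0.1,0,0,0,0.5],[0,0,-0.2,0,0,0,0.5],[0,0,-0.3,0,0,0,0.5],[0,0,-0.4,0,0,0,0.5],[0,0,-0.45,0,0,0,0.5],[0,0,-0.45,0,0,0,0.5]]
  ]
}}

```text
time_s: 18.0
tool_pos: [0.4537, -0.1673, 0.2037]
tool_rot: [179.8, -0.4, 2.6]
force: [-0.1, -0.8, 0.3]
grip_width: 0.0433
grasp_force: 0.0
```

```bash
python3 - <<'E'
from h import *
wings(shot('wrist','w6.png'))
plan(.466,-.3214,.15,100)
E
```

```text
big 1314 [ 527.4 -236.7] [56.  14.5] angle 5.8
a 613 [ 450.5 -165.9] [40.1 12. ] angle 5.5
b 708 [ 465.6 -320.3] [12.3 39.5] angle 99.3
t 18.05 pos [ 0.4525 -0.1669  0.2014] rot [179.9  -0.2   2.6] q7 -70.0 row [0.0207 0.5162 0.1723] [ 1.30e-03 -3.00e-04 -5.41e-01] F [-0.3 -0.5 -1.4] w 0.0441 0.0
```

Emit:
{"name": "servo_tool", "arguments": {
  "series": [
    [[0.01,0.1,0,0,0,-0.04,0.5],[0.02,0.2,0,0,0,-0.08,0.5],[0.02,0.3,0,0,0,-0.12,0.5],[0.02,0.4,0,0,0,-0.16,0.5],[0.02,0.515,0.05,0,0,-0.2,0.5],[0.02,0.515,0.1,0,0,-0.24,0.5],[0.02,0.515,0.17,0,0,-0.28,0.5],[0.02,0.515,0.17,0,0,-0.32,0.5],[0.02,0.515,0.17,0,0,-0.36,0.5],[0.02,0.515,0.17,0,0,-0.4,0.5],[0.02,0.515,0.17,0,0,-0.44,0.5],[0.02,0.515,0.17,0,0,-0.48,0.5]]
  ]
}}

```text
time_s: 19.05
tool_pos: [0.4634, -0.3198, 0.1464]
tool_rot: [-179.8, -0.1, 88.9]
force: [0.1, 0.3, 0.1]
grip_width: 0.0437
grasp_force: 0.0
```

```bash
python3 - <<'E'
from h import *
plan(.466,-.321,.145,99.5)
E
```

```text
t 19.05 pos [ 0.4634 -0.3198  0.1464] rot [-1.798e+02 -1.000e-01  8.890e+01] q7 27.8 row [-0.0038  0.0088  0.0046] [-0.0009 -0.0008 -0.0587] F [0.1 0.3 0.1] w 0.0437 0.0
```

Emit:
{"name": "servo_tool", "arguments": {
  "series": [
    [[-0.003,0.008,0,0,0,-0.03,0.5],[-0.003,0.008,0,0,0,-0.058,0.5],[-0.003,0.008,0.08,0,0,-0.058,0.5],[-0.003,0.008,0.18,0,0,-0.058,0.5],[-0.003,0.008,0.274,0,0,-0.058,0.5],[-0.003,0.008,0.274,0,0,-0.058,0.5],[-0.003,0.008,0.274,0,0,-0.058,0.2],[-0.003,0.008,0.274,0,0,-0.058,0],[-0.003,0.008,0.274,0,0,-0.058,0],[-0.003,0.008,0.274,0,0,-0.058,0],[-0.003,0.008,0.274,0,0,-0.058,0],[-0.003,0.008,0.274,0,0,-0.058,0]]
  ]
}}

```text
time_s: 20.05
tool_pos: [0.4655, -0.3225, 0.0676]
tool_rot: [-179.9, 0.1, 99.0]
force: [-4.5, -0.3, 10.2]
grip_width: 0.0115
grasp_force: 20.2
```

Emit:
{"name": "servo_tool", "arguments": {
  "series": [
    [[0,0,0,0,0,0,0],[0,0,0,0,0,0,0],[0,0,0,0,0,0,0]]
  ]
}}

```text
time_s: 20.3
tool_pos: [0.4656, -0.3225, 0.0676]
tool_rot: [-179.9, 0.0, 99.0]
force: [-4.8, 0.2, 6.4]
grip_width: 0.0119
grasp_force: 20.0
```

```bash
python3 - <<'E'
from h import *
plan(.466,-.321,.0645,5.5);print(get_obs()['wrist_torque'])
E
```

```text
t 20.3 pos [ 0.4656 -0.3225  0.0676] rot [-179.9    0.    99. ] q7 36.1 row [0.0047 0.0022 0.0104] [-3.000e-04  8.000e-04  5.192e-01] F [-4.8  0.2  6.4] w 0.0119 20.0
[ 0.01383305  0.94029903 -0.00357723]
```

Emit:
{"name": "servo_tool", "arguments": {
  "series": [
    [[0.002,0,0,0,0,0.038,0],[0.002,0,0,0,0,0.076,0],[0.002,0,0,0,0,0.114,0],[0.002,0,0,0,0,0.152,0],[0.002,0,0,0,0,0.19,0],[0.002,0,0,0,0,0.228,0],[0.002,0,0,0,0,0.266,0],[0.002,0,0,0,0,0.304,0],[0.002,0,0,0,0,0.342,0],[0.002,0,0,0,0,0.38,0],[0.002,0,0,0,0,0.418,0],[0.002,0,0,0,0,0.45,0]]
  ]
}}

```text
time_s: 21.3
tool_pos: [0.4657, -0.3225, 0.0677]
tool_rot: [179.9, 0.1, 17.6]
force: [-3.2, -0.3, 4.2]
grip_width: 0.0121
grasp_force: 20.0
```

Emit:
{"name": "servo_tool", "arguments": {
  "series": [
    [[0,0,0,0,0,0.03,0],[0,0,0,0,0,0.055,0],[0,0,0,0,0,0.07,0],[0,0,0,0,0,0.08,0],[0,0,0,0,0,0.085,0],[0,0,0,0,0,0.085,0],[0,0,0,0,0,0.085,0]]
  ]
}}

```text
time_s: 21.88
tool_pos: [0.4658, -0.3225, 0.0676]
tool_rot: [179.9, 0.1, 2.7]
force: [-4.7, -2.0, 5.8]
grip_width: 0.0122
grasp_force: 20.4
```

```bash
python3 - <<'E'
from h import *
plan(.466,-.321,.0645,5.5);print(get_obs()['wrist_torque'])
E
```

```text
t 21.88 pos [ 0.4658 -0.3225  0.0676] rot [1.799e+02 1.000e-01 2.700e+00] q7 -56.8 row [ 0.001  -0.0049  0.0103] [ 0.0007  0.0004 -0.0154] F [-4.7 -2.   5.8] w 0.0122 20.4
[-0.38283022  1.09232361  0.39460912]
```

Bolt b is at its stop. I'll release, rise, and check everything.

Emit:
{"name": "servo_tool", "arguments": {
  "series": [
    [[0,0,0,0,0,0,0.3],[0,0,0,0,0,0,0.5],[0,0,0,0,0,0,0.5],[0,0,0,0,0,0,0.5],[0,0,-0.1,0,0,0,0.5],[0,0,-0.2,0,0,0,0.5],[0,0,-0.3,0,0,0,0.5],[0,0,-0.4,0,0,0,0.5],[0,0,-0.5,0,0,0,0.5],[-0.1,0.1,-0.6,0,0,0,0.5],[-0.2,0.2,-0.7,0,0,0,0.5],[-0.2,0.2,-0.7,0,0,0,0.5]]
  ]
}}

```text
time_s: 22.88
tool_pos: [0.4076, -0.3877, 0.2802]
tool_rot: [179.7, -0.1, 2.5]
force: [-0.2, -2.0, -0.5]
grip_width: 0.0432
grasp_force: 0.0
```

```bash
python3 - <<'E'
from h import *
w=shot('wrist','w7.png');t=shot('top','t7.png')
for d in(w,t):
    wings(d);P=cloud(d);s=(P[...,2]>.1)&(P[...,2]<.12)&(np.hypot(P[...,0]-.4486,P[...,1]+.2447)<.03)
    if s.sum()>10:q=P[s];print('cart',s.sum(),cv2.minEnclosingCircle((q[:,:2]*1e3).astype(np.float32)),np.median(q[:,2]))
    s=(abs(P[...,2]-.045)<.004)&(np.hypot(P[...,0]-.49,P[...,1]+.24)<.09);print(np.median(P[s][:,2]))
    
cv2.imwrite('pics/f.png',np.hstack([cv2.resize(w['frame'],(400,300)),cv2.resize(t['frame'],(400,300))])[:,:,::-1])
plan(.49,-.24,.3,5.5)
E
```

```text
big 1012 [ 527.8 -237.4] [56.2 14.7] angle 5.6
a 570 [ 450.8 -166.8] [39.8 12.5] angle 4.0
b 486 [ 465.6 -321.5] [39.3 12.3] angle 5.5
cart 881 ((448.6867370605469, -244.37820434570312), 15.071748733520508) 0.11238623945175025
0.04579600779973203
big 122 [ 525.8 -235.6] [55.1 14.4] angle 5.9
a 70 [ 448.7 -165. ] [38.7 11.9] angle 8.7
b 75 [ 463.7 -319.8] [37.3 11.6] angle 5.8
cart 115 ((447.0262756347656, -243.2271728515625), 14.909027099609375) 0.11117515361357166
0.044782713922596584
t 22.98 pos [ 0.4076 -0.3881  0.2796] rot [179.7  -0.2   2.3] q7 -47.0 row [ 0.2945 -0.4819 -0.0695] [ 0.0017 -0.0009 -0.0177] F [ 0.2  1.  -0.6] w 0.0435 0.0
```

View pics/f.png

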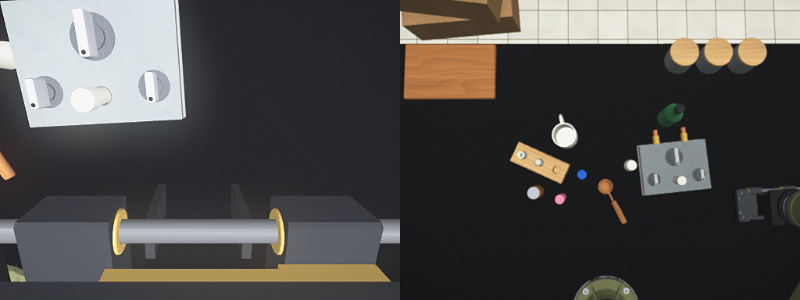

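All three wings lie along the block's x with their dots on the -x side. The cartridge top is 66 mm above the block, and the bystanders are where they were.

```bash
python3 -c "
from h import *
print(env.sign_off())"
```

```text
the job is handed in; nothing more can be done
None
```

The job is handed in after about 23 s of the 70 s: cartridge seated and released, large wing bolt turned home first, then both small ones, and nothing else seen to move in the final views; the verdict was not shown.

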